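# Free the seized locking knob of a drone's folding arm and spread the arm

### The job

The wing knob that locks the drone's folded arm has seized. Rock it gently back and forth in small arcs, reversing each time it comes up hard, until it breaks free, without ever twisting its rubber bush more than 6 degrees; then unscrew it counterclockwise to its end, and swing the folded arm out counterclockwise to its stop. Let go of everything, and do not disturb the screwdriver, the oil bottle or the parts tray beside the drone.

Things in the scene. Friction and masses are not known exactly. Their poses are not given: they have to be found in the camera images.
- knob_grip (a point): Centre of the wing of the seized knob: upright steel wing 42 mm long, 12 mm thick, 28 mm tall (14 mm above and below this point), on a 20 mm round stem, over a 47 mm metal boss whose top is 26 mm below this point. z is up along the knob's axis, y along the wing's length, x across its thickness. It turns without rising, as knob angle plus bush twist.
- knob (a joint): Knob angle on its boss, rad, positive counterclockwise from above; near 0 at the start; ends of travel 1.25 (unscrewed) and -0.45. While seized it comes up hard at another angle on each stroke, 0.15 to 0.36 either side of 0. Once free it has about 0.05 N m of friction, goes past 0.4 counterclockwise and stays where it is left; from about 0.7 on the arm is unlocked.
- boss (a point): Centre of the top of the boss under the knob, on the knob's axis. How it frees: a stroke (0.08 to 0.18 N m) right up to where it comes up hard works it looser; the next gain comes only from a full stroke the other way, not from more push the same way. Which way gains first is not known. It takes 4 to 6 strokes; the last, counterclockwise, runs on freely.
- bush (a joint): Twist of the boss in its rubber bush, rad, 0 relaxed, positive counterclockwise: a spring of 3.2 N m per rad about the knob's axis, so it shows the torque on the knob. It tears beyond 0.105 rad (6 degrees, 0.34 N m) either way.
- drone: Black drone with four arms, fixed on the bench; origin on the bench (z = 0) under the knob's axis, which is 108 mm below the wing's centre. x points away from the robot to the body plates (from x = 45 to 155 mm, y = -30 to 210 mm, top 70 mm up; battery top 98 mm up, from x = 80 mm), y along the near flank where the folded arm lies.
- motor (a point): Centre, half-way up, of the steel motor can on the end of the folding arm: upright cylinder 28 mm across, 30 mm tall (15 mm above and below this point), slim 14 mm cone on top, 36 mm flange below. It swings level, 85 mm above the bench, at 145 mm radius about the knob's axis; folded, it is about 57 mm from the side of the body plates. It swings out towards the robot.
- foldarm (a joint): Swing of the folding arm, rad: 0 folded, positive counterclockwise seen from above, stop at 1.15. Locked with the knob; once unlocked it has about 0.12 N m of friction and stays where it is left.
- screwdriver: Screwdriver lying on the mat beside the drone; origin at its underside. Leave alone.
- oil_bottle: Small upright grey bottle, 44 mm across, 110 mm tall; origin at its underside centre. Leave alone.
- parts_tray: Open white tray, 100 x 140 x 30 mm; origin at its underside centre. Leave alone.

How it is judged:
By the outcome, as a careful person would: the job done as asked, in the order asked, and still so for the second after the job is handed in, with the robot touching nothing.
It also fails if it takes over 72 s, if anything falls off the work surface, if the arm or the gripper's body presses on something with over 40 N, if the wrist force passes 120 N, or if a joint passes its speed limit or range.

### The arm

A 6-joint arm with a two-finger parallel gripper is mounted at the origin on the work surface. World frame = base frame: x ahead of the robot, y to its left, z up, the work surface at z = 0. Lengths are in mm, angles in rad, forces in N, time in s.
With the tool pointing down it reaches from about 325 to 900 mm from the base axis. Payload 6.1 kg.
Tool frame: the origin (TCP) lies at the very end of the fingers, on their centre line; the grasp point (between the pads) lies 19 mm behind it; z points along the fingers, x is the direction in which the jaws open and shut, and the axes are right-handed (so a half turn about z gives the same grasp; the last joint's range is limited). The gripper opens to 85 mm and grips with 20 to 120 N. Pads are 22 mm wide; open, the fingers measure 114 mm over their backs; the gripper's body (76 mm by 85 mm) begins 54 mm behind the grasp point. The pads swing forward as they close: fully open they stand 13 mm farther back than shut.
Start: joints at [-1.313, 0.22, 1.526, -0, 1.395, -0.126], TCP at [234.022, -579.525, 231.3] pointing down, gripper open.
Joint ranges: [-2.98, 2.98], [-0.91, 2.08], [0.09, 2.57], [-1.24, 4.39], [0.2, 2.65], [-2.68, 2.68]. Speed limits (rad/s): [2.57, 2.57, 3.01, 3.14, 3.14, 3.14].

### API

Orientations are given as a unit quaternion [x, y, z, w].
In Python, from workcell import status, camera, camera_info, ticket gives the robot as it stands.
- The arm moves only by the tool servo_tool, never from a script. Its argument "increments" is one flat list of numbers, 7 for each row, row after row: the turn, a rotation vector about the tool's x, y, z in units of 6 degrees (1.0 is 6 degrees), then the shift along the tool's x, y, z in units of 50 mm (1.0 is 50 mm), then the closure, from -1 (fully open) to 1 (shut), so that 0 is half open. In form: [rx, ry, rz, tx, ty, tz, fingers, rx, ry, rz, tx, ty, tz, fingers, ...]. A call has exactly 8 rows; each row shifts and turns the commanded pose from where the row before left it, along the tool's axes as they then stand; what a row does not reach is not made up. A row lasts 1/10 s, in which the tool goes at most 50 mm and 8.59 degrees, less where a joint would pass 70% of its speed; a pose out of reach is approached as far as the arm can. A call is refused whole if a number of a shift passes 1 or a number of a turn 1, either way. A call with a gripper value outside its range is refused whole. The fingers move at their own pace and stop on an object; the grip force is fixed at half the most. Time passes only in rows, so rows that do not move let the fingers close, or fill a call up. It gives the time, the measured TCP pose, the force and the opening at its end, in the units of the state.
- status.read_state(): the state, without advancing time (a new reading comes with each control period).
- camera(name): name is "side" or "top"; returns the picture (420x560x3 uint8, blue, green, red); there is no depth.
- camera_info(name): a dict with "vfov" (degrees; the focal length in pixels is half the picture's height over the tangent of half this angle, whatever the lens; pixels are square), "cx", "cy" (the principal point, pixels), "rvec" (rotation vector, rad) and "tvec" (3), from world to camera coordinates, as OpenCV has them. Camera axes: x right, y down, z forward; pixel columns grow to the right and rows downward; lengths in mm; the calibration is good to about 2 mm. A picture is of the moment at which its call begins. camera_info takes no time and is no camera call.
- ticket.hand_in(): hands the job in, once; it reports no verdict.
The state is a dict: "time_s": time; "q": joint angles; "joint_vel": joint speeds; "effort": joint torques, N m; "ee_pos": TCP position; "eef_rot": TCP orientation; "force": force on the tool from outside, world axes, zero at the start; "moment": the same for the moment, N m; "opening": opening from 0.0 (shut) to 1.0 (fully open).
Only numpy, scipy, OpenCV 4.12 (cv2) and the standard library are available. Lean on these libraries where they do the work, as an engineer would, in place of code of your own. Each camera call takes 0.05 s, during which the arm holds its last target. There are 200 camera calls.

## Working session

There is one attempt and no reset: what is moved stays moved. The work goes in short steps, Python scripts to look and compute and a tool call to move; the robot and the scene stay as the last step left them, time stands still between calls to the robot, and variables do not carry over. Pictures are saved under pics/ and viewed, about 8 in all and at most 12, crops included, and the job is handed in when it is done.

Besides the shell and the picture viewer there is one more tool, called as a command line: name --argument value ..., lists and objects as JSON in quotes. servo_tool: Moves the arm, as the interface text tells. Its arguments: {"type":"object","properties":{"increments":{"type":"array","items":{"type":"number"}}},"required":["increments"]}

```bash
ls; mkdir -p pics; python3 - <<'E'
from workcell import status,camera,camera_info
import cv2
print(status.read_state())
for n in("side","top"):
    i=camera_info(n);print(n,i)
    cv2.imwrite(f"pics/{n}0.png",camera(n))
E
```

```text
pics
{'time_s': 0.0, 'q': array([-1.31311107e+00,  2.21223877e-01,  1.52759852e+00, -1.12742667e-05,
        1.39470728e+00, -1.26092601e-01]), 'joint_vel': array([ 0.00085749, -0.00185353, -0.00039004,  0.00056018, -0.00156325,
        0.00037981]), 'effort': array([ 1.05093459e-03, -4.96891093e+01, -3.89394486e+01, -8.81331880e-05,
        1.08652725e-02, -6.64863620e-06]), 'ee_pos': array([ 233.85919812, -578.9505618 ,  230.20730166]), 'eef_rot': array([ 8.28983331e-01, -5.59272473e-01, -7.32047003e-04, -6.34161093e-04]), 'force': array([-0.04748802,  0.62973885,  0.15810065]), 'moment': array([-0.01711693, -0.01839404,  0.06244214]), 'opening': 1.002671183841203}
side {'vfov': 57.52066631444389, 'cx': 282.75909131597473, 'cy': 216.91433455087076, 'rvec': array([ 2.3330047 , -0.8307308 ,  0.28653537]), 'tvec': array([-460.07394659,  429.26976616,  710.75965462])}
top {'vfov': 45.59070841672952, 'cx': 271.84390043666434, 'cy': 219.93852935762098, 'rvec': array([ 2.15943995, -2.12335151,  0.13125843]), 'tvec': array([  66.11059438,  671.62476958, 1302.75001347])}
```

View pics/top0.png

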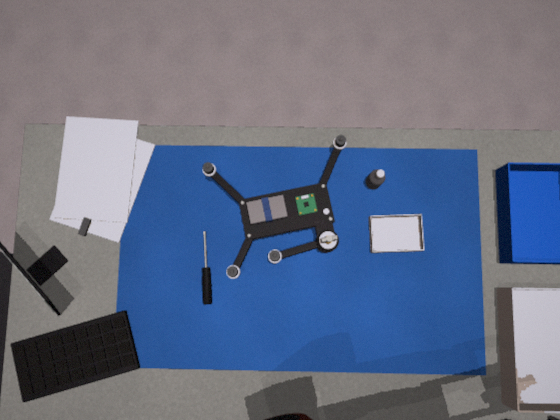

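View pics/side0.png

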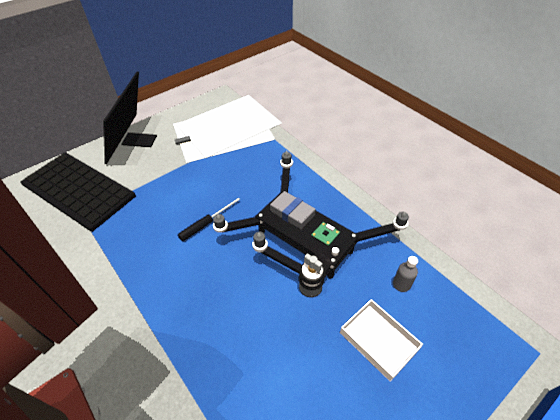

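The top view shows the knob at about (328,240), the motor at (275,256), the bottle at (377,178) and the tray at (397,233). The side view shows the knob at about (312,265) and the motor at (260,240). Next I'll zoom in on these.

```bash
cat >h.py <<'E'
import cv2,numpy as np
from workcell import status,camera,camera_info
from scipy.spatial.transform import Rotation as R
def cam(n):
    i=camera_info(n);f=210/np.tan(np.radians(i['vfov']/2))
    K=np.array([[f,0,i['cx']],[0,f,i['cy']],[0,0,1]]);return K,i['rvec'],np.array(i['tvec'])
def proj(n,P):
    K,r,t=cam(n);return cv2.projectPoints(np.atleast_2d(P).astype(float),r,t,K,None)[0][:,0]
def atz(n,uv,z):
    K,r,t=cam(n);Rm=cv2.Rodrigues(r)[0];c=-Rm.T@t;d=Rm.T@np.linalg.inv(K)@[*uv,1];return c+d*(z-c[2])/d[2]
def tri(a,b):
    P=[np.c_[K@cv2.Rodrigues(r)[0],K@t] for K,r,t in(cam('top'),cam('side'))]
    X=cv2.triangulatePoints(P[0],P[1],np.array(a,float),np.array(b,float));return (X[:3]/X[3]).ravel()
def crop(img,u,v,w,h,s,fn):
    cv2.imwrite(fn,cv2.resize(img[v:v+h,u:u+w],None,fx=s,fy=s,interpolation=cv2.INTER_CUBIC))
E
python3 - <<'E'
from h import *
t=cv2.imread('pics/top0.png');s=cv2.imread('pics/side0.png')
a=cv2.resize(t[215:275,255:355],None,fx=8,fy=8,interpolation=2)[:, :800]
b=cv2.resize(s[220:310,240:340],None,fx=8,fy=8,interpolation=2)
cv2.imwrite('pics/c1.png',a);cv2.imwrite('pics/c2.png',cv2.resize(s[225:300,240:340],None,fx=8,fy=8,interpolation=2))
for z in(108,82):print(z,atz('top',(328,240),z),atz('side',(312,265),z))
print(tri((275,256),(260,238)),tri((328,240),(312,263)))
E
```

```text
108 [612.33524759 -68.39498778 108.        ] [613.96845362 -75.62966568 108.        ]
82 [614.96353443 -70.87307471  82.        ] [625.916556   -64.25954713  82.        ]
[572.32995936  65.56393295  92.91453777] [614.27695999 -69.7107556  107.43732187]
```

View pics/c1.png

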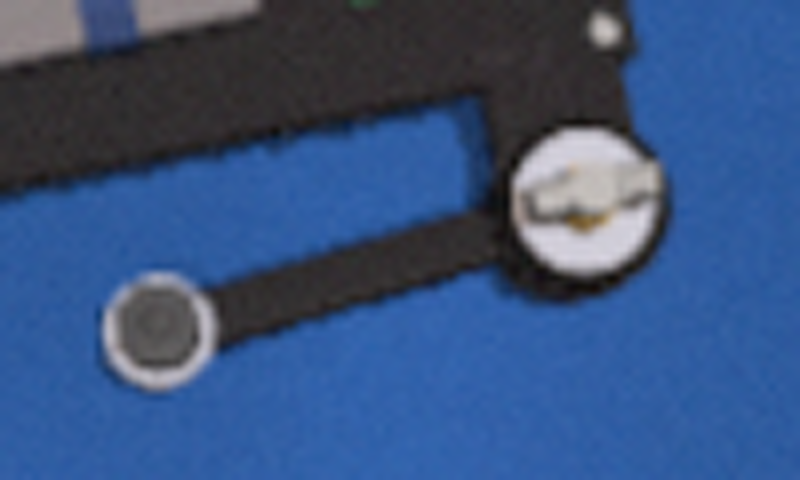

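View pics/c2.png

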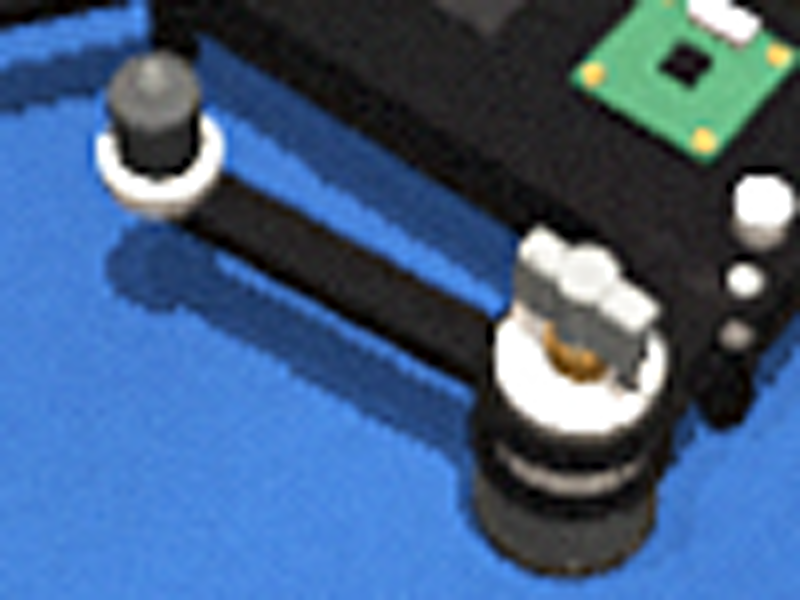

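```bash
python3 - <<'E'
from h import *
T=lambda x,y:(255+x/8-.44,215+y/8-.44)
S=lambda x,y:(240+x/8-.44,225+y/8-.44)
print('boss top',atz('top',T(588,200),82))
print('wingtop c side',atz('side',S(590,268),122),'ends',atz('side',S(540,242),122),atz('side',S(636,305),122))
print('wingtop top ends',atz('top',T(535,193),122),atz('top',T(655,172),122), atz('top',T(598,182),122))
a,b=atz('side',S(540,242),122),atz('side',S(636,305),122);d=a-b;print(np.linalg.norm(d),np.degrees(np.arctan2(d[1],d[0])))
m=atz('top',T(160,328),70);m2=atz('side',S(160,160),70);print('motor',m,m2)
e=atz('top',T(0,190),70)-atz('top',T(470,100),70);print('flank ang',np.degrees(np.arctan2(e[1],e[0])))
for n,F in(('top',T),('side',S)):
  c=np.array([615,-71.5,82.]);th=np.linspace(0,2*np.pi,200);p=proj(n,c+23.5*np.c_[np.cos(th),np.sin(th),0*th]);o=np.array(F(0,0));q=(p-o)*8;print(n,q.min(0),q.max(0))
print('tray/bottle',atz('top',(397,233),15),atz('top',(377,182),50),'sd',atz('top',(207,270),10))
E
```

```text
boss top [616.12066855 -71.0268543   82.        ]
wingtop c side [621.45322086 -70.42867549 122.        ] ends [616.56679628 -55.56347999 122.        ] [623.09573644 -86.98833323 122.        ]
wingtop top ends [613.99394694 -50.44732855 122.        ] [621.29804817 -88.37796745 122.        ] [617.82016212 -70.35844192 122.        ]
32.09592592190776 101.73699910023811
motor [572.78573805  68.1707508   70.        ] [572.79459254  63.01911714  70.        ]
flank ang 101.83107350145102
top [517.38327332 131.9659063 ] [661.54707321 275.28111284]
side [483.41014743 290.54481571] [652.03382209 435.5122371 ]
tray/bottle [ 644.14404455 -266.38854728   15.        ] [ 778.60498607 -206.42828387   50.        ] sd [534.12391044 253.57322272  10.        ]
```

```bash
cat >>h.py <<'E'
def need(target,yaw=None):
    s=status.read_state();Rm=R.from_quat(s['eef_rot']);d=np.array(target)-s['ee_pos']
    x=Rm.as_matrix()[:,0];a=np.degrees(np.arctan2(x[1],x[0]))
    print('t',round(s['time_s'],2),'pos',s['ee_pos'].round(1),'yaw',round(a,2),'tilt',Rm.as_matrix()[:2,2].round(4),'shift units',(Rm.inv().apply(d)/50).round(3), 'rz', None if yaw is None else round(-(yaw-a)/6,3),'F',s['force'].round(1),'M',s['moment'].round(3),'eff6',s['effort'][5].round(3),'op',round(s['opening'],3))
E
python3 -c "
from h import *
need([617.5,-71.5,200],11.7)
for i in range(4):
    camera('top');s=status.read_state();print(s['moment'],s['effort'][5])"
```

```text
t 0.1 pos [ 233.9 -579.   230.3] yaw -68.01 tilt [-0.0005  0.0018] shift units [ -6.537 -10.915   0.619] rz -13.285 F [-0.1 -0.2 -0.4] M [-0.016  0.006 -0.017] eff6 -0.0 op 0.999
[ 0.0050054  -0.03028718  0.00880006] -1.83821043719945e-06
[-0.00443503  0.068755   -0.02065588] -2.5003059249684156e-05
[0.0320069  0.05874262 0.01200795] 4.4209477891854476e-05
[-0.03381008 -0.04201776  0.01813734] -3.759359628929815e-05
```

servo_tool --increments '[0, 0, 0, -0.47, -0.78, 0, -1, 0, 0, 0, -0.47, -0.78, 0, -1, 0, 0, 0, -0.47, -0.78, 0, -1, 0, 0, 0, -0.47, -0.78, 0, -1, 0, 0, 0, -0.47, -0.78, 0, -1, 0, 0, 0, -0.47, -0.78, 0, -1, 0, 0, 0, -0.47, -0.78, 0, -1, 0, 0, 0, -0.47, -0.78, 0, -1]'

```text
time_s: 1.1
ee_pos: [453.8, -286.8, 231.5]
eef_rot: [0.829, -0.559, 0.0, 0.0]
force: [0.7, -0.3, -0.3]
opening: 0.995
```

servo_tool --increments '[0, 0, 0, -0.47, -0.78, 0, -1, 0, 0, 0, -0.47, -0.78, 0, -1, 0, 0, 0, -0.47, -0.78, 0, -1, 0, 0, 0, -0.47, -0.78, 0, -1, 0, 0, 0, -0.47, -0.78, 0, -1, 0, 0, -1, 0, 0, 0, -1, 0, 0, -1, 0, 0, 0, -1, 0, 0, -1, 0, 0, 0, -1]'

```text
time_s: 1.9
ee_pos: [589.9, -105.6, 231.1]
eef_rot: [0.907, -0.42, -0.0, 0.0]
force: [-0.5, 0.1, 0.5]
opening: 1.006
```

servo_tool --increments '[0, 0, -1, 0, 0, 0.07, -1, 0, 0, -1, 0, 0, 0.07, -1, 0, 0, -1, 0, 0, 0.07, -1, 0, 0, -1, 0, 0, 0.07, -1, 0, 0, -1, 0, 0, 0.07, -1, 0, 0, -1, 0, 0, 0.07, -1, 0, 0, -1, 0, 0, 0.07, -1, 0, 0, -1, 0, 0, 0.07, -1]'

```text
time_s: 2.7
ee_pos: [589.7, -106.4, 203.1]
eef_rot: [1.0, -0.015, -0.0, -0.0]
force: [-0.5, 0.3, -0.4]
opening: 0.997
```

```bash
python3 -c "
from h import *
need([617.5,-71.5,200],11.7)"
```

```text
t 2.7 pos [ 589.7 -106.4  203.1] yaw -1.76 tilt [-0.0001  0.    ] shift units [ 0.534 -0.714  0.062] rz -2.244 F [-0.5  0.3 -0.4] M [ 0.028 -0.023  0.061] eff6 1.39 op 0.997
```

servo_tool --increments '[0, 0, 0, 0.27, -0.36, 0, -1, 0, 0, 0, 0.26, -0.35, 0, -1, 0, 0, -0.75, 0, 0, 0.3, -1, 0, 0, -0.75, 0, 0, 0.3, -1, 0, 0, -0.75, 0, 0, 0.3, -1, 0, 0, 0, 0, 0, 0, -1, 0, 0, 0, 0, 0, 0, -1, 0, 0, 0, 0, 0, 0, -1]'

```text
time_s: 3.5
ee_pos: [618.1, -72.1, 159.5]
eef_rot: [0.995, 0.099, 0.001, 0.0]
force: [-0.3, 0.5, 0.4]
opening: 1.001
```

```bash
python3 -c "
from h import *
need([617.5,-71.5,92],11.7)
a=camera('top');b=camera('side')
A=cv2.resize(a[205:280,285:385],None,fx=4,fy=4,interpolation=2);B=cv2.resize(b[200:300,260:360],None,fx=6,fy=6,interpolation=2)
A=cv2.resize(a[215:265,303:353],None,fx=8,fy=8,interpolation=2);B=cv2.resize(b[215:300,265:350],None,fx=4.706,fy=4.706,interpolation=2)
cv2.imwrite('pics/c3.png',np.hstack([A,B[:400]]))
"
```

```text
t 3.5 pos [618.1 -72.1 159.5] yaw 11.4 tilt [ 0.0016 -0.0004] shift units [-0.011 -0.015  1.349] rz -0.051 F [-0.3  0.5  0.4] M [-0.03   0.019 -0.001] eff6 0.012 op 1.001
```

View pics/c3.png

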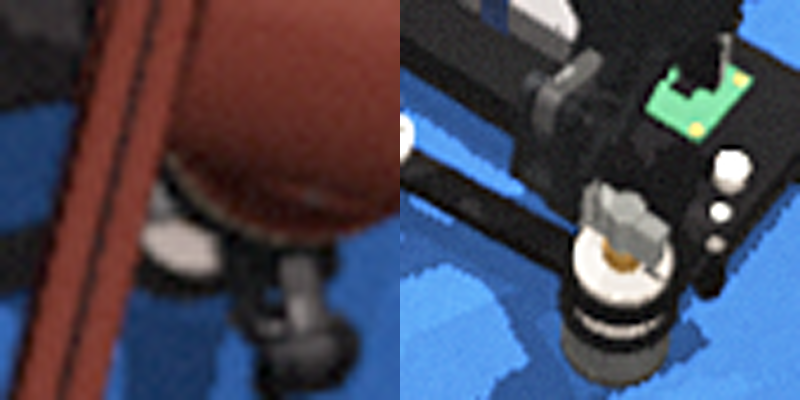

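The side view shows the fingers straddling the wing, whose top is at about (620,215) in the crop. The boss below is clear, so I'll descend and close.

servo_tool --increments '[0, 0, -0.05, 0, 0, 0.45, -1, 0, 0, 0, 0, 0, 0.45, -1, 0, 0, 0, 0, 0, 0.3, -0.3, 0, 0, 0, 0, 0, 0.13, 0, 0, 0, 0, 0, 0, 0, 0.3, 0, 0, 0, 0, 0, 0, 0.5, 0, 0, 0, 0, 0, 0, 0.5, 0, 0, 0, 0, 0, 0, 0.5]'

```text
time_s: 4.4
ee_pos: [617.9, -72.2, 92.9]
eef_rot: [0.995, 0.103, 0.0, 0.0]
force: [-2.2, -0.3, 2.0]
opening: 0.25
```

```bash
python3 -c "
from h import *
need([617.5,-71.5,92],11.7)"
```

```text
t 4.4 pos [617.9 -72.2  92.9] yaw 11.79 tilt [ 0.001  -0.0005] shift units [-0.004 -0.014  0.018] rz 0.014 F [-2.2 -0.3  2. ] M [-0.092  0.36  -0.013] eff6 0.005 op 0.25
```

servo_tool --increments '[0, 0, 0, 0, 0, 0, 0.6, 0, 0, 0, 0, 0, 0, 0.7, 0, 0, 0, 0, 0, 0, 0.8, 0, 0, 0, 0, 0, 0, 0.9, 0, 0, 0, 0, 0, 0, 1, 0, 0, 0, 0, 0, 0, 1, 0, 0, 0, 0, 0, 0, 1, 0, 0, 0, 0, 0, 0, 1]'

```text
time_s: 5.2
ee_pos: [617.2, -72.3, 93.2]
eef_rot: [0.995, 0.103, -0.0, 0.0]
force: [-6.3, -1.5, 6.3]
opening: 0.177
```

```bash
python3 -c "
from h import *
need([617.5,-71.5,92],11.7)
a=camera('side');need([617.5,-71.5,92],11.7)
b=camera('top');need([617.5,-71.5,92],11.7)
cv2.imwrite('pics/c4.png',cv2.resize(a[215:315,265:365],None,fx=6,fy=6,interpolation=2))"
```

```text
t 5.2 pos [617.2 -72.3  93.2] yaw 11.79 tilt [-0.0006 -0.0007] shift units [ 0.009 -0.014  0.023] rz 0.015 F [-6.3 -1.5  6.3] M [-0.205  1.087 -0.022] eff6 0.01 op 0.177
t 5.25 pos [617.2 -72.3  93.2] yaw 11.8 tilt [-0.0006 -0.0008] shift units [ 0.009 -0.014  0.024] rz 0.016 F [-5.4 -1.7  7.1] M [-0.168  1.062  0.003] eff6 0.01 op 0.174
t 5.3 pos [617.2 -72.3  93.2] yaw 11.79 tilt [-0.0005 -0.0007] shift units [ 0.009 -0.014  0.024] rz 0.016 F [-6.4 -0.9  7.3] M [-0.149  1.106  0.064] eff6 0.01 op 0.17
```

View pics/c4.png

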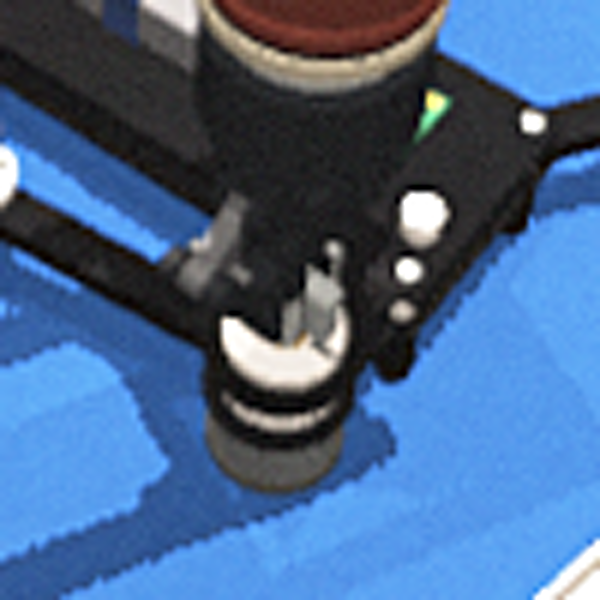

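The jaw has the wing, but only the near finger is pressing: Fx is −6 N and the opening is still creeping shut. I'll shift the tool about 2 mm toward the robot to centre it.

servo_tool --increments '[0, 0, 0, -0.02, 0, 0, 1, 0, 0, 0, -0.02, 0, 0, 1, 0, 0, 0, 0, 0, 0, 1, 0, 0, 0, 0, 0, 0, 1, 0, 0, 0, 0, 0, 0, 1, 0, 0, 0, 0, 0, 0, 1, 0, 0, 0, 0, 0, 0, 1, 0, 0, 0, 0, 0, 0, 1]'

```text
time_s: 6.1
ee_pos: [616.9, -72.4, 93.2]
eef_rot: [0.995, 0.103, 0.002, 0.0]
force: [0.7, 1.0, 4.1]
opening: 0.172
```

```bash
python3 -c "
from h import *
need([617.5,-71.5,92],11.7)"
```

```text
t 6.1 pos [616.9 -72.4  93.2] yaw 11.79 tilt [ 0.0031 -0.0005] shift units [ 0.016 -0.015  0.024] rz 0.015 F [0.7 1.  4.1] M [ 0.163 -0.041  0.058] eff6 0.002 op 0.172
```

servo_tool --increments '[0, 0, -0.16, 0, 0, 0, 1, 0, 0, -0.16, 0, 0, 0, 1, 0, 0, -0.16, 0, 0, 0, 1, 0, 0, -0.16, 0, 0, 0, 1, 0, 0, -0.16, 0, 0, 0, 1, 0, 0, -0.16, 0, 0, 0, 1, 0, 0, 0, 0, 0, 0, 1, 0, 0, 0, 0, 0, 0, 1]'

```text
time_s: 6.9
ee_pos: [617.0, -72.3, 93.2]
eef_rot: [0.988, 0.153, 0.002, 0.0]
force: [1.3, 0.2, 5.2]
opening: 0.174
```

```bash
python3 -c "
from h import *
need([617.5,-71.5,92],11.7)"
```

```text
t 6.9 pos [617.  -72.3  93.2] yaw 17.55 tilt [ 0.0033 -0.0004] shift units [ 0.015 -0.013  0.024] rz 0.975 F [1.3 0.2 5.2] M [ 0.11  -0.087 -0.03 ] eff6 -0.057 op 0.174
```

servo_tool --increments '[0, 0, -0.09, 0, 0, 0, 1, 0, 0, -0.09, 0, 0, 0, 1, 0, 0, -0.09, 0, 0, 0, 1, 0, 0, -0.09, 0, 0, 0, 1, 0, 0, -0.09, 0, 0, 0, 1, 0, 0, 0, 0, 0, 0, 1, 0, 0, 0, 0, 0, 0, 1, 0, 0, 0, 0, 0, 0, 1]'

```text
time_s: 7.7
ee_pos: [617.0, -72.3, 93.2]
eef_rot: [0.984, 0.176, 0.002, 0.0]
force: [1.1, 0.8, 5.6]
opening: 0.171
```

```bash
python3 -c "
from h import *
need([617.5,-71.5,92],11.7)"
```

```text
t 7.7 pos [617.  -72.3  93.2] yaw 20.24 tilt [ 0.0034 -0.0004] shift units [ 0.015 -0.012  0.024] rz 1.424 F [1.1 0.8 5.6] M [ 0.068 -0.125 -0.047] eff6 -0.073 op 0.171
```

servo_tool --increments '[0, 0, -0.09, 0, 0, 0, 1, 0, 0, -0.09, 0, 0, 0, 1, 0, 0, -0.09, 0, 0, 0, 1, 0, 0, -0.09, 0, 0, 0, 1, 0, 0, -0.09, 0, 0, 0, 1, 0, 0, 0, 0, 0, 0, 1, 0, 0, 0, 0, 0, 0, 1, 0, 0, 0, 0, 0, 0, 1]'

```text
time_s: 8.5
ee_pos: [617.1, -72.3, 93.2]
eef_rot: [0.98, 0.199, 0.002, 0.0]
force: [1.5, 1.6, 5.4]
opening: 0.173
```

```bash
python3 -c "
from h import *
need([617.5,-71.5,92],11.7)"
```

```text
t 8.5 pos [617.1 -72.3  93.2] yaw 22.93 tilt [ 0.0035 -0.0003] shift units [ 0.014 -0.011  0.024] rz 1.872 F [1.5 1.6 5.4] M [ 0.083 -0.141 -0.123] eff6 -0.128 op 0.173
```

servo_tool --increments '[0, 0, -0.06, 0, 0, 0, 1, 0, 0, -0.06, 0, 0, 0, 1, 0, 0, -0.06, 0, 0, 0, 1, 0, 0, -0.06, 0, 0, 0, 1, 0, 0, -0.06, 0, 0, 0, 1, 0, 0, 0, 0, 0, 0, 1, 0, 0, 0, 0, 0, 0, 1, 0, 0, 0, 0, 0, 0, 1]'

```text
time_s: 9.3
ee_pos: [617.1, -72.3, 93.2]
eef_rot: [0.977, 0.214, 0.002, 0.001]
force: [1.4, 1.5, 5.2]
opening: 0.171
```

```bash
python3 -c "
from h import *
need([617.5,-71.5,92],11.7)"
```

```text
t 9.3 pos [617.1 -72.3  93.2] yaw 24.74 tilt [ 0.0036 -0.0003] shift units [ 0.014 -0.011  0.024] rz 2.173 F [1.4 1.5 5.2] M [ 0.132 -0.165 -0.084] eff6 -0.116 op 0.171
```

servo_tool --increments '[0, 0, -0.09, 0, 0, 0, 1, 0, 0, -0.09, 0, 0, 0, 1, 0, 0, -0.09, 0, 0, 0, 1, 0, 0, -0.09, 0, 0, 0, 1, 0, 0, -0.09, 0, 0, 0, 1, 0, 0, 0, 0, 0, 0, 1, 0, 0, 0, 0, 0, 0, 1, 0, 0, 0, 0, 0, 0, 1]'

```text
time_s: 10.1
ee_pos: [617.1, -72.2, 93.2]
eef_rot: [0.971, 0.237, 0.002, 0.001]
force: [2.4, 0.9, 5.7]
opening: 0.17
```

```bash
python3 -c "
from h import *
need([617.5,-71.5,92],11.7)"
```

```text
t 10.1 pos [617.1 -72.2  93.2] yaw 27.42 tilt [ 0.0037 -0.0001] shift units [ 0.013 -0.01   0.025] rz 2.621 F [2.4 0.9 5.7] M [ 0.13  -0.183 -0.212] eff6 -0.229 op 0.17
```

Torque climbed to 0.23 N m, so the knob has come up hard at about 0.2 rad. Reversing.

servo_tool --increments '[0, 0, 0.4, 0, 0, 0, 1, 0, 0, 0.6, 0, 0, 0, 1, 0, 0, 0.6, 0, 0, 0, 1, 0, 0, 0.6, 0, 0, 0, 1, 0, 0, 0.6, 0, 0, 0, 1, 0, 0, 0.6, 0, 0, 0, 1, 0, 0, 0.4, 0, 0, 0, 1, 0, 0, 0.1, 0, 0, 0, 1]'

```text
time_s: 10.9
ee_pos: [616.7, -72.4, 93.2]
eef_rot: [0.999, 0.035, 0.001, 0.0]
force: [0.5, 0.6, 7.0]
opening: 0.17
```

```bash
python3 -c "
from h import *
need([617.5,-71.5,92],11.7)"
```

```text
t 10.9 pos [616.7 -72.4  93.2] yaw 3.98 tilt [ 0.0027 -0.0005] shift units [ 0.016 -0.016  0.024] rz -1.286 F [0.5 0.6 7. ] M [0.093 0.03  0.066] eff6 0.205 op 0.17
```

servo_tool --increments '[0, 0, 0.08, 0, 0, 0, 1, 0, 0, 0.08, 0, 0, 0, 1, 0, 0, 0.08, 0, 0, 0, 1, 0, 0, 0.08, 0, 0, 0, 1, 0, 0, 0, 0, 0, 0, 1, 0, 0, 0, 0, 0, 0, 1, 0, 0, 0, 0, 0, 0, 1, 0, 0, 0, 0, 0, 0, 1]'

```text
time_s: 11.7
ee_pos: [616.7, -72.4, 93.2]
eef_rot: [1.0, 0.019, 0.001, 0.0]
force: [0.0, 0.8, 7.1]
opening: 0.173
```

```bash
python3 -c "
from h import *
need([617.5,-71.5,92],11.7)"
```

```text
t 11.7 pos [616.7 -72.4  93.2] yaw 2.15 tilt [ 0.0026 -0.0006] shift units [ 0.017 -0.018  0.024] rz -1.592 F [0.  0.8 7.1] M [0.056 0.025 0.126] eff6 0.094 op 0.173
```

servo_tool --increments '[0, 0, 0.09, 0, 0, 0, 1, 0, 0, 0.09, 0, 0, 0, 1, 0, 0, 0.09, 0, 0, 0, 1, 0, 0, 0.09, 0, 0, 0, 1, 0, 0, 0.09, 0, 0, 0, 1, 0, 0, 0, 0, 0, 0, 1, 0, 0, 0, 0, 0, 0, 1, 0, 0, 0, 0, 0, 0, 1]'

```text
time_s: 12.5
ee_pos: [616.6, -72.4, 93.2]
eef_rot: [1.0, -0.005, 0.001, 0.0]
force: [-0.3, 0.4, 7.1]
opening: 0.173
```

```bash
python3 -c "
from h import *
need([617.5,-71.5,92],11.7)"
```

```text
t 12.5 pos [616.6 -72.4  93.2] yaw -0.55 tilt [ 0.0025 -0.0006] shift units [ 0.017 -0.019  0.024] rz -2.041 F [-0.3  0.4  7.1] M [0.017 0.115 0.129] eff6 0.12 op 0.173
```

servo_tool --increments '[0, 0, 0.09, 0, 0, 0, 1, 0, 0, 0.09, 0, 0, 0, 1, 0, 0, 0.09, 0, 0, 0, 1, 0, 0, 0.09, 0, 0, 0, 1, 0, 0, 0.09, 0, 0, 0, 1, 0, 0, 0, 0, 0, 0, 1, 0, 0, 0, 0, 0, 0, 1, 0, 0, 0, 0, 0, 0, 1]'

```text
time_s: 13.3
ee_pos: [616.6, -72.4, 93.2]
eef_rot: [1.0, -0.028, 0.001, 0.0]
force: [-0.3, 0.2, 6.4]
opening: 0.169
```

```bash
python3 -c "
from h import *
need([617.5,-71.5,92],11.7)"
```

```text
t 13.3 pos [616.6 -72.4  93.2] yaw -3.25 tilt [ 0.0024 -0.0005] shift units [ 0.017 -0.019  0.024] rz -2.492 F [-0.3  0.2  6.4] M [0.047 0.128 0.11 ] eff6 0.121 op 0.169
```

servo_tool --increments '[0, 0, 0.09, 0, 0, 0, 1, 0, 0, 0.09, 0, 0, 0, 1, 0, 0, 0.09, 0, 0, 0, 1, 0, 0, 0.09, 0, 0, 0, 1, 0, 0, 0.09, 0, 0, 0, 1, 0, 0, 0, 0, 0, 0, 1, 0, 0, 0, 0, 0, 0, 1, 0, 0, 0, 0, 0, 0, 1]'

```text
time_s: 14.1
ee_pos: [616.6, -72.4, 93.2]
eef_rot: [0.999, -0.052, 0.001, 0.0]
force: [-0.0, -0.4, 6.8]
opening: 0.172
```

```bash
python3 -c "
from h import *
need([617.5,-71.5,92],11.7)"
```

```text
t 14.1 pos [616.6 -72.4  93.2] yaw -5.95 tilt [ 0.0023 -0.0006] shift units [ 0.017 -0.02   0.024] rz -2.941 F [-0.  -0.4  6.8] M [0.064 0.203 0.109] eff6 0.118 op 0.172
```

servo_tool --increments '[0, 0, 0.09, 0, 0, 0, 1, 0, 0, 0.09, 0, 0, 0, 1, 0, 0, 0.09, 0, 0, 0, 1, 0, 0, 0.09, 0, 0, 0, 1, 0, 0, 0.09, 0, 0, 0, 1, 0, 0, 0, 0, 0, 0, 1, 0, 0, 0, 0, 0, 0, 1, 0, 0, 0, 0, 0, 0, 1]'

```text
time_s: 14.9
ee_pos: [616.5, -72.4, 93.2]
eef_rot: [0.997, -0.075, 0.001, 0.0]
force: [-0.6, 1.0, 7.9]
opening: 0.171
```

```bash
python3 -c "
from h import *
need([617.5,-71.5,92],11.7)"
```

```text
t 14.9 pos [616.5 -72.4  93.2] yaw -8.64 tilt [ 0.0023 -0.0007] shift units [ 0.016 -0.022  0.024] rz -3.389 F [-0.6  1.   7.9] M [0.082 0.194 0.259] eff6 0.235 op 0.171
```

Hard at about −0.28 rad. Reversing counterclockwise.

servo_tool --increments '[0, 0, -0.4, 0, 0, 0, 1, 0, 0, -0.9, 0, 0, 0, 1, 0, 0, -0.9, 0, 0, 0, 1, 0, 0, -0.9, 0, 0, 0, 1, 0, 0, -0.9, 0, 0, 0, 1, 0, 0, -0.8, 0, 0, 0, 1, 0, 0, -0.4, 0, 0, 0, 1, 0, 0, -0.1, 0, 0, 0, 1]'

```text
time_s: 15.7
ee_pos: [617.1, -72.3, 93.2]
eef_rot: [0.98, 0.201, 0.002, 0.001]
force: [1.8, 0.2, 5.7]
opening: 0.171
```

```bash
python3 -c "
from h import *
need([617.5,-71.5,92],11.7)"
```

```text
t 15.7 pos [617.1 -72.3  93.2] yaw 23.21 tilt [ 0.0035 -0.0004] shift units [ 0.014 -0.011  0.025] rz 1.918 F [1.8 0.2 5.7] M [ 0.091 -0.192 -0.024] eff6 -0.227 op 0.171
```

servo_tool --increments '[0, 0, -0.07, 0, 0, 0, 1, 0, 0, -0.07, 0, 0, 0, 1, 0, 0, -0.07, 0, 0, 0, 1, 0, 0, -0.07, 0, 0, 0, 1, 0, 0, -0.07, 0, 0, 0, 1, 0, 0, 0, 0, 0, 0, 1, 0, 0, 0, 0, 0, 0, 1, 0, 0, 0, 0, 0, 0, 1]'

```text
time_s: 16.5
ee_pos: [617.1, -72.3, 93.2]
eef_rot: [0.976, 0.218, 0.002, 0.001]
force: [1.6, 0.4, 6.0]
opening: 0.175
```

```bash
python3 -c "
from h import *
need([617.5,-71.5,92],11.7)"
```

```text
t 16.5 pos [617.1 -72.3  93.2] yaw 25.21 tilt [ 0.0036 -0.0003] shift units [ 0.014 -0.011  0.025] rz 2.252 F [1.6 0.4 6. ] M [ 0.141 -0.182 -0.147] eff6 -0.123 op 0.175
```

servo_tool --increments '[0, 0, -0.09, 0, 0, 0, 1, 0, 0, -0.09, 0, 0, 0, 1, 0, 0, -0.09, 0, 0, 0, 1, 0, 0, -0.09, 0, 0, 0, 1, 0, 0, -0.09, 0, 0, 0, 1, 0, 0, 0, 0, 0, 0, 1, 0, 0, 0, 0, 0, 0, 1, 0, 0, 0, 0, 0, 0, 1]'

```text
time_s: 17.3
ee_pos: [617.1, -72.2, 93.2]
eef_rot: [0.97, 0.241, 0.002, 0.001]
force: [1.8, 1.1, 5.3]
opening: 0.172
```

```bash
python3 -c "
from h import *
need([617.5,-71.5,92],11.7)"
```

```text
t 17.3 pos [617.1 -72.2  93.2] yaw 27.92 tilt [ 0.0037 -0.0002] shift units [ 0.014 -0.01   0.024] rz 2.703 F [1.8 1.1 5.3] M [ 0.164 -0.238 -0.151] eff6 -0.129 op 0.172
```

servo_tool --increments '[0, 0, -0.09, 0, 0, 0, 1, 0, 0, -0.09, 0, 0, 0, 1, 0, 0, -0.09, 0, 0, 0, 1, 0, 0, -0.09, 0, 0, 0, 1, 0, 0, -0.09, 0, 0, 0, 1, 0, 0, 0, 0, 0, 0, 1, 0, 0, 0, 0, 0, 0, 1, 0, 0, 0, 0, 0, 0, 1]'

```text
time_s: 18.1
ee_pos: [617.2, -72.2, 93.2]
eef_rot: [0.965, 0.264, 0.002, 0.001]
force: [1.0, 0.7, 5.1]
opening: 0.171
```

```bash
python3 -c "
from h import *
need([617.5,-71.5,92],11.7)"
```

```text
t 18.1 pos [617.2 -72.2  93.2] yaw 30.62 tilt [ 0.0038 -0.0002] shift units [ 0.012 -0.009  0.025] rz 3.153 F [1.  0.7 5.1] M [ 0.165 -0.256 -0.182] eff6 -0.129 op 0.171
```

servo_tool --increments '[0, 0, -0.09, 0, 0, 0, 1, 0, 0, -0.09, 0, 0, 0, 1, 0, 0, -0.09, 0, 0, 0, 1, 0, 0, -0.09, 0, 0, 0, 1, 0, 0, -0.09, 0, 0, 0, 1, 0, 0, 0, 0, 0, 0, 1, 0, 0, 0, 0, 0, 0, 1, 0, 0, 0, 0, 0, 0, 1]'

```text
time_s: 18.9
ee_pos: [617.2, -72.2, 93.2]
eef_rot: [0.958, 0.287, 0.002, 0.001]
force: [1.9, 1.2, 5.5]
opening: 0.172
```

```bash
python3 -c "
from h import *
need([617.5,-71.5,92],11.7)"
```

```text
t 18.9 pos [617.2 -72.2  93.2] yaw 33.31 tilt [ 0.0038 -0.0001] shift units [ 0.013 -0.008  0.024] rz 3.602 F [1.9 1.2 5.5] M [ 0.169 -0.242 -0.124] eff6 -0.156 op 0.172
```

servo_tool --increments '[0, 0, -0.06, 0, 0, 0, 1, 0, 0, -0.06, 0, 0, 0, 1, 0, 0, -0.06, 0, 0, 0, 1, 0, 0, -0.06, 0, 0, 0, 1, 0, 0, -0.06, 0, 0, 0, 1, 0, 0, 0, 0, 0, 0, 1, 0, 0, 0, 0, 0, 0, 1, 0, 0, 0, 0, 0, 0, 1]'

```text
time_s: 19.7
ee_pos: [617.2, -72.2, 93.2]
eef_rot: [0.953, 0.302, 0.002, 0.001]
force: [2.1, 1.6, 5.6]
opening: 0.173
```

```bash
python3 -c "
from h import *
need([617.5,-71.5,92],11.7)"
```

```text
t 19.7 pos [617.2 -72.2  93.2] yaw 35.1 tilt [ 0.0039 -0.    ] shift units [ 0.012 -0.008  0.025] rz 3.901 F [2.1 1.6 5.6] M [ 0.185 -0.298 -0.221] eff6 -0.228 op 0.173
```

Hard at about +0.335 rad. Reversing clockwise.

servo_tool --increments '[0, 0, 0.5, 0, 0, 0, 1, 0, 0, 1, 0, 0, 0, 1, 0, 0, 1, 0, 0, 0, 1, 0, 0, 1, 0, 0, 0, 1, 0, 0, 1, 0, 0, 0, 1, 0, 0, 0.8, 0, 0, 0, 1, 0, 0, 0.4, 0, 0, 0, 1, 0, 0, 0.1, 0, 0, 0, 1]'

```text
time_s: 20.5
ee_pos: [616.7, -72.4, 93.2]
eef_rot: [1.0, 0.002, 0.001, 0.0]
force: [-0.4, 0.5, 6.5]
opening: 0.173
```

```bash
python3 -c "
from h import *
camera('top');need([617.5,-71.5,92],11.7)"
```

```text
t 20.55 pos [616.7 -72.4  93.2] yaw 0.28 tilt [ 0.0025 -0.0006] shift units [ 0.017 -0.018  0.023] rz -1.903 F [-0.2  0.8  5.6] M [0.109 0.088 0.132] eff6 0.199 op 0.175
```

servo_tool --increments '[0, 0, 0.05, 0, 0, 0, 1, 0, 0, 0.05, 0, 0, 0, 1, 0, 0, 0.05, 0, 0, 0, 1, 0, 0, 0.05, 0, 0, 0, 1, 0, 0, 0, 0, 0, 0, 1, 0, 0, 0, 0, 0, 0, 1, 0, 0, 0, 0, 0, 0, 1, 0, 0, 0, 0, 0, 0, 1]'

```text
time_s: 21.35
ee_pos: [616.6, -72.4, 93.2]
eef_rot: [1.0, -0.007, 0.001, 0.0]
force: [-0.1, 0.7, 6.2]
opening: 0.171
```

```bash
python3 -c "
from h import *
need([617.5,-71.5,92],11.7)"
```

```text
t 21.35 pos [616.6 -72.4  93.2] yaw -0.84 tilt [ 0.0025 -0.0006] shift units [ 0.017 -0.018  0.024] rz -2.091 F [-0.1  0.7  6.2] M [0.006 0.082 0.137] eff6 0.177 op 0.171
```

servo_tool --increments '[0, 0, 0.06, 0, 0, 0, 1, 0, 0, 0.06, 0, 0, 0, 1, 0, 0, 0.06, 0, 0, 0, 1, 0, 0, 0.06, 0, 0, 0, 1, 0, 0, 0.06, 0, 0, 0, 1, 0, 0, 0, 0, 0, 0, 1, 0, 0, 0, 0, 0, 0, 1, 0, 0, 0, 0, 0, 0, 1]'

```text
time_s: 22.15
ee_pos: [616.6, -72.5, 93.2]
eef_rot: [1.0, -0.023, 0.001, 0.0]
force: [0.1, 0.2, 7.2]
opening: 0.17
```

```bash
python3 -c "
from h import *
need([617.5,-71.5,92],11.7)"
```

```text
t 22.15 pos [616.6 -72.5  93.2] yaw -2.63 tilt [ 0.0025 -0.0007] shift units [ 0.017 -0.021  0.024] rz -2.389 F [0.1 0.2 7.2] M [0.083 0.163 0.253] eff6 0.272 op 0.17
```

Hard at about −0.165 rad. Reversing counterclockwise.

servo_tool --increments '[0, 0, -0.4, 0, 0, 0, 1, 0, 0, -0.8, 0, 0, 0, 1, 0, 0, -0.8, 0, 0, 0, 1, 0, 0, -0.8, 0, 0, 0, 1, 0, 0, -0.8, 0, 0, 0, 1, 0, 0, -0.5, 0, 0, 0, 1, 0, 0, -0.2, 0, 0, 0, 1, 0, 0, 0, 0, 0, 0, 1]'

```text
time_s: 22.95
ee_pos: [617.1, -72.3, 93.2]
eef_rot: [0.98, 0.201, 0.002, 0.0]
force: [1.7, 1.1, 6.2]
opening: 0.172
```

```bash
python3 -c "
from h import *
camera('top');need([617.5,-71.5,92],11.7)"
```

```text
t 23.0 pos [617.  -72.3  93.2] yaw 23.12 tilt [ 0.0034 -0.0003] shift units [ 0.015 -0.011  0.024] rz 1.904 F [ 1.6 -0.2  5.4] M [ 0.156 -0.179 -0.119] eff6 -0.188 op 0.173
```

servo_tool --increments '[0, 0, -0.06, 0, 0, 0, 1, 0, 0, -0.06, 0, 0, 0, 1, 0, 0, -0.06, 0, 0, 0, 1, 0, 0, -0.06, 0, 0, 0, 1, 0, 0, -0.06, 0, 0, 0, 1, 0, 0, 0, 0, 0, 0, 1, 0, 0, 0, 0, 0, 0, 1, 0, 0, 0, 0, 0, 0, 1]'

```text
time_s: 23.8
ee_pos: [617.1, -72.3, 93.2]
eef_rot: [0.976, 0.216, 0.002, 0.001]
force: [1.1, 1.2, 5.9]
opening: 0.172
```

```bash
python3 -c "
from h import *
need([617.5,-71.5,92],11.7)"
```

```text
t 23.8 pos [617.1 -72.3  93.2] yaw 24.92 tilt [ 0.0035 -0.0003] shift units [ 0.015 -0.011  0.024] rz 2.203 F [1.1 1.2 5.9] M [ 0.171 -0.214 -0.134] eff6 -0.128 op 0.172
```

servo_tool --increments '[0, 0, -0.1, 0, 0, 0, 1, 0, 0, -0.1, 0, 0, 0, 1, 0, 0, -0.1, 0, 0, 0, 1, 0, 0, -0.1, 0, 0, 0, 1, 0, 0, -0.1, 0, 0, 0, 1, 0, 0, 0, 0, 0, 0, 1, 0, 0, 0, 0, 0, 0, 1, 0, 0, 0, 0, 0, 0, 1]'

```text
time_s: 24.6
ee_pos: [617.2, -72.3, 93.2]
eef_rot: [0.97, 0.241, 0.002, 0.001]
force: [1.7, 0.4, 5.5]
opening: 0.174
```

```bash
python3 -c "
from h import *
need([617.5,-71.5,92],11.7)"
```

```text
t 24.6 pos [617.2 -72.3  93.2] yaw 27.93 tilt [ 0.0037 -0.0003] shift units [ 0.013 -0.01   0.024] rz 2.704 F [1.7 0.4 5.5] M [ 0.103 -0.276 -0.042] eff6 -0.055 op 0.174
```

servo_tool --increments '[0, 0, -0.12, 0, 0, 0, 1, 0, 0, -0.12, 0, 0, 0, 1, 0, 0, -0.12, 0, 0, 0, 1, 0, 0, -0.12, 0, 0, 0, 1, 0, 0, -0.12, 0, 0, 0, 1, 0, 0, 0, 0, 0, 0, 1, 0, 0, 0, 0, 0, 0, 1, 0, 0, 0, 0, 0, 0, 1]'

```text
time_s: 25.4
ee_pos: [617.2, -72.2, 93.2]
eef_rot: [0.962, 0.272, 0.002, 0.001]
force: [2.0, 0.4, 6.3]
opening: 0.173
```

```bash
python3 -c "
from h import *
need([617.5,-71.5,92],11.7)"
```

```text
t 25.4 pos [617.2 -72.2  93.2] yaw 31.53 tilt [ 0.0039 -0.0003] shift units [ 0.012 -0.01   0.025] rz 3.305 F [2.  0.4 6.3] M [ 0.123 -0.242 -0.021] eff6 -0.051 op 0.173
```

servo_tool --increments '[0, 0, -0.14, 0, 0, 0, 1, 0, 0, -0.14, 0, 0, 0, 1, 0, 0, -0.14, 0, 0, 0, 1, 0, 0, -0.14, 0, 0, 0, 1, 0, 0, -0.14, 0, 0, 0, 1, 0, 0, 0, 0, 0, 0, 1, 0, 0, 0, 0, 0, 0, 1, 0, 0, 0, 0, 0, 0, 1]'

```text
time_s: 26.2
ee_pos: [617.3, -72.2, 93.2]
eef_rot: [0.952, 0.307, 0.002, 0.001]
force: [2.1, 1.5, 5.8]
opening: 0.171
```

```bash
python3 -c "
from h import *
need([617.5,-71.5,92],11.7)"
```

```text
t 26.2 pos [617.3 -72.2  93.2] yaw 35.73 tilt [ 0.004  -0.0002] shift units [ 0.012 -0.009  0.025] rz 4.005 F [2.1 1.5 5.8] M [ 0.151 -0.264 -0.039] eff6 -0.049 op 0.171
```

The knob is past 0.4 rad at 0.05 N m, so it has broken free. Unscrewing.

servo_tool --increments '[0, 0, -0.5, 0, 0, 0, 1, 0, 0, -1, 0, 0, 0, 1, 0, 0, -1, 0, 0, 0, 1, 0, 0, -1, 0, 0, 0, 1, 0, 0, -1, 0, 0, 0, 1, 0, 0, -1, 0, 0, 0, 1, 0, 0, -0.8, 0, 0, 0, 1, 0, 0, -0.4, 0, 0, 0, 1]'

```text
time_s: 27.0
ee_pos: [617.7, -71.6, 93.3]
eef_rot: [0.788, 0.616, 0.002, 0.001]
force: [4.1, 3.7, 4.8]
opening: 0.172
```

servo_tool --increments '[0, 0, -0.05, 0, 0, 0, 1, 0, 0, -0.05, 0, 0, 0, 1, 0, 0, -0.05, 0, 0, 0, 1, 0, 0, -0.05, 0, 0, 0, 1, 0, 0, 0, 0, 0, 0, 1, 0, 0, 0, 0, 0, 0, 1, 0, 0, 0, 0, 0, 0, 1, 0, 0, 0, 0, 0, 0, 1]'

```text
time_s: 27.8
ee_pos: [617.7, -71.6, 93.2]
eef_rot: [0.782, 0.623, 0.002, 0.001]
force: [4.7, 3.0, 4.4]
opening: 0.172
```

```bash
python3 -c "
from h import *
need([617.5,-71.5,92],11.7)"
```

```text
t 27.8 pos [617.7 -71.6  93.2] yaw 77.1 tilt [0.005  0.0006] shift units [ 0.001 -0.004  0.025] rz 10.9 F [4.7 3.  4.4] M [ 0.566 -0.724 -0.071] eff6 -0.057 op 0.172
```

servo_tool --increments '[0, 0, -0.14, 0, 0, 0, 1, 0, 0, -0.14, 0, 0, 0, 1, 0, 0, -0.14, 0, 0, 0, 1, 0, 0, -0.14, 0, 0, 0, 1, 0, 0, -0.14, 0, 0, 0, 1, 0, 0, 0, 0, 0, 0, 1, 0, 0, 0, 0, 0, 0, 1, 0, 0, 0, 0, 0, 0, 1]'

```text
time_s: 28.6
ee_pos: [617.7, -71.5, 93.2]
eef_rot: [0.759, 0.651, 0.002, 0.001]
force: [4.5, 4.6, 4.7]
opening: 0.173
```

```bash
python3 -c "
from h import *
need([617.5,-71.5,92],11.7)"
```

```text
t 28.6 pos [617.7 -71.5  93.2] yaw 81.3 tilt [0.005  0.0008] shift units [-0.    -0.004  0.025] rz 11.599 F [4.5 4.6 4.7] M [ 0.661 -0.684 -0.01 ] eff6 -0.055 op 0.173
```

Still free at 1.213 rad. Now another 3°.

servo_tool --increments '[0, 0, -0.1, 0, 0, 0, 1, 0, 0, -0.1, 0, 0, 0, 1, 0, 0, -0.1, 0, 0, 0, 1, 0, 0, -0.1, 0, 0, 0, 1, 0, 0, -0.1, 0, 0, 0, 1, 0, 0, 0, 0, 0, 0, 1, 0, 0, 0, 0, 0, 0, 1, 0, 0, 0, 0, 0, 0, 1]'

```text
time_s: 29.4
ee_pos: [617.7, -71.5, 93.3]
eef_rot: [0.741, 0.671, 0.002, 0.001]
force: [4.3, 3.8, 4.9]
opening: 0.172
```

```bash
python3 -c "
from h import *
need([617.5,-71.5,92],11.7)"
```

```text
t 29.4 pos [617.7 -71.5  93.3] yaw 84.3 tilt [0.005  0.0008] shift units [-0.001 -0.004  0.025] rz 12.1 F [4.3 3.8 4.9] M [ 0.7   -0.717 -0.038] eff6 -0.056 op 0.172
```

servo_tool --increments '[0, 0, -0.1, 0, 0, 0, 1, 0, 0, -0.1, 0, 0, 0, 1, 0, 0, -0.1, 0, 0, 0, 1, 0, 0, -0.1, 0, 0, 0, 1, 0, 0, -0.1, 0, 0, 0, 1, 0, 0, 0, 0, 0, 0, 1, 0, 0, 0, 0, 0, 0, 1, 0, 0, 0, 0, 0, 0, 1]'

```text
time_s: 30.2
ee_pos: [617.7, -71.4, 93.2]
eef_rot: [0.724, 0.69, 0.002, 0.001]
force: [4.0, 3.9, 5.2]
opening: 0.173
```

```bash
python3 -c "
from h import *
need([617.5,-71.5,92],11.7)"
```

```text
t 30.2 pos [617.7 -71.4  93.2] yaw 87.29 tilt [0.005  0.0009] shift units [-0.002 -0.004  0.025] rz 12.599 F [4.  3.9 5.2] M [ 0.677 -0.7   -0.073] eff6 -0.121 op 0.173
```

servo_tool --increments '[0, 0, -0.06, 0, 0, 0, 1, 0, 0, -0.06, 0, 0, 0, 1, 0, 0, -0.06, 0, 0, 0, 1, 0, 0, -0.06, 0, 0, 0, 1, 0, 0, 0, 0, 0, 0, 1, 0, 0, 0, 0, 0, 0, 1, 0, 0, 0, 0, 0, 0, 1, 0, 0, 0, 0, 0, 0, 1]'

```text
time_s: 31.0
ee_pos: [617.7, -71.4, 93.3]
eef_rot: [0.715, 0.699, 0.002, 0.001]
force: [3.7, 4.5, 4.6]
opening: 0.171
```

```bash
python3 -c "
from h import *
need([617.5,-71.5,92],11.7)"
```

```text
t 31.0 pos [617.7 -71.4  93.3] yaw 88.73 tilt [0.0051 0.001 ] shift units [-0.002 -0.005  0.025] rz 12.838 F [3.7 4.5 4.6] M [ 0.742 -0.753 -0.217] eff6 -0.174 op 0.171
```

servo_tool --increments '[0, 0, -0.06, 0, 0, 0, 1, 0, 0, -0.06, 0, 0, 0, 1, 0, 0, -0.06, 0, 0, 0, 1, 0, 0, -0.06, 0, 0, 0, 1, 0, 0, 0, 0, 0, 0, 1, 0, 0, 0, 0, 0, 0, 1, 0, 0, 0, 0, 0, 0, 1, 0, 0, 0, 0, 0, 0, 1]'

```text
time_s: 31.8
ee_pos: [617.7, -71.4, 93.3]
eef_rot: [0.706, 0.708, 0.002, 0.001]
force: [4.6, 4.6, 5.1]
opening: 0.171
```

```bash
python3 -c "
from h import *
need([617.5,-71.5,92],11.7)"
```

```text
t 31.8 pos [617.7 -71.4  93.3] yaw 90.16 tilt [0.005  0.0011] shift units [-0.003 -0.004  0.025] rz 13.077 F [4.6 4.6 5.1] M [ 0.737 -0.74  -0.201] eff6 -0.223 op 0.171
```

The knob is at its end: 0.22 N m and rising stiffly. I'll back off the twist, open and lift.

servo_tool --increments '[0, 0, 0.25, 0, 0, 0, 1, 0, 0, 0.25, 0, 0, 0, 1, 0, 0, 0, 0, 0, 0, 1, 0, 0, 0, 0, 0, 0, 0.4, 0, 0, 0, 0, 0, 0, 0, 0, 0, 0, 0, 0, 0, 0, 0, 0, 0, 0, 0, 0, 0, 0, 0, 0, 0, 0, 0, 0]'

```text
time_s: 32.6
ee_pos: [615.2, -72.4, 91.5]
eef_rot: [0.724, 0.69, -0.0, -0.0]
force: [-0.2, 0.0, -0.0]
opening: 0.497
```

servo_tool --increments '[0, 0, 0, 0, 0, -0.3, 0, 0, 0, 0, 0, 0, -0.5, 0, 0, 0, 0, 0, 0, -0.6, 0, 0, 0, 1, 0, 0, -0.4, 0, 0, 0, 1, 0, 0, -0.2, 0, 0, 0, 1, 0, 0, 0, 0, 0, 0, 1, 0, 0, 0, 0, 0, 0, 1, 0, 0, 0, 0]'

```text
time_s: 33.4
ee_pos: [615.9, -72.4, 193.5]
eef_rot: [0.879, 0.477, 0.001, 0.001]
force: [-0.3, -0.7, 1.0]
opening: 0.498
```

servo_tool --increments '[0, 0, 1, 0, 0, 0, 0, 0, 0, 1, 0, 0, 0, 0, 0, 0, 1, 0, 0, 0, 0, 0, 0, 1, 0, 0, 0, 0, 0, 0, 1, 0, 0, 0, 0, 0, 0, 1, 0, 0, 0, 0, 0, 0, 0.5, 0, 0, 0, 0, 0, 0, 0, 0, 0, 0, 0]'

```text
time_s: 34.2
ee_pos: [615.8, -72.4, 193.1]
eef_rot: [0.987, 0.158, 0.001, 0.0]
force: [0.1, -0.3, 0.6]
opening: 0.498
```

```bash
python3 -c "
from h import *
need([572.5,65.5,180],18)
a=camera('side');b=camera('top')
A=cv2.resize(a[200:300,230:350],None,fx=4,fy=4,interpolation=2);B=cv2.resize(b[205:305,255:355],None,fx=4,fy=4,interpolation=2)
cv2.imwrite('pics/c5.png',np.hstack([A,B])[:,:800])"
```

```text
t 34.2 pos [615.8 -72.4 193.1] yaw 18.18 tilt [ 0.0012 -0.0003] shift units [ 0.038 -2.89   0.26 ] rz 0.031 F [ 0.1 -0.3  0.6] M [-0.026  0.03  -0.013] eff6 0.594 op 0.498
```

View pics/c5.png

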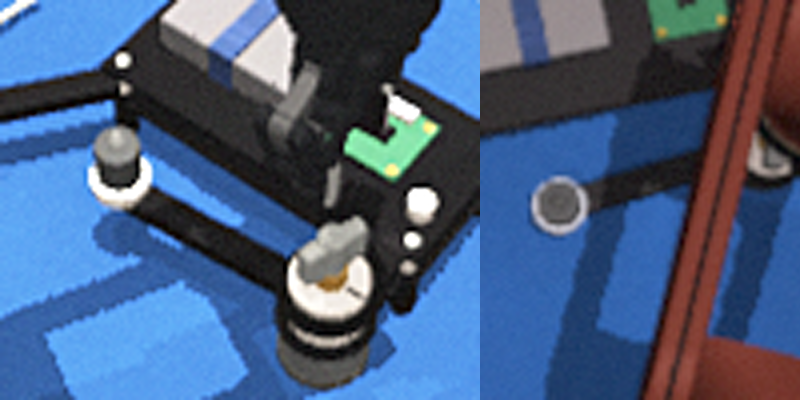

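The knob wing now stands turned, at about (335,250) in the side crop, and the gripper is clear of it. The motor hasn't moved, at about (120,155) in the same crop. Next I'll go to the motor.

servo_tool --increments '[0, 0, 0.03, 0.01, -0.5, 0, -0.4, 0, 0, 0, 0.01, -0.8, 0, -0.4, 0, 0, 0, 0.01, -0.8, 0, -0.4, 0, 0, 0, 0.01, -0.6, 0.3, -0.4, 0, 0, 0, 0, -0.2, 0.4, -0.4, 0, 0, 0, 0, 0, 0.3, -0.4, 0, 0, 0, 0, 0, 0, -0.4, 0, 0, 0, 0, 0, 0, -0.4]'

```text
time_s: 35.1
ee_pos: [572.7, 65.3, 141.9]
eef_rot: [0.988, 0.156, -0.0, 0.0]
force: [-1.0, 0.3, 0.1]
opening: 0.698
```

```bash
python3 -c "
from h import *
need([572.5,65.5,77],18)
a=camera('side');b=camera('top')
A=cv2.resize(a[180:280,210:330],None,fx=4,fy=4,interpolation=2);B=cv2.resize(b[205:305,235:315],None,fx=4,fy=4,interpolation=2)
cv2.imwrite('pics/c6.png',np.hstack([A,B])[:,:800])"
```

```text
t 35.1 pos [572.7  65.3 141.9] yaw 18.0 tilt [-0.0004 -0.0003] shift units [-0.003 -0.005  1.298] rz 0.001 F [-1.   0.3  0.1] M [-0.018 -0.009  0.03 ] eff6 -0.011 op 0.698
```

View pics/c6.png

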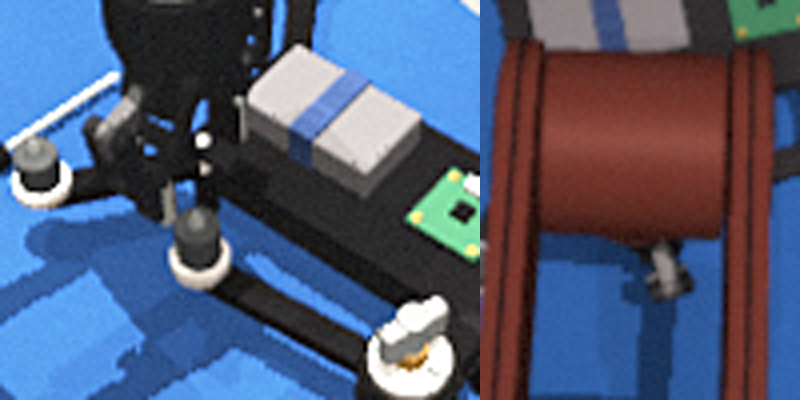

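The side view shows the fingers on either side of the motor cone at about (197,215). I'll descend and close.

servo_tool --increments '[0, 0, 0, 0, 0, 0.4, -0.4, 0, 0, 0, 0, 0, 0.4, -0.4, 0, 0, 0, 0, 0, 0.3, -0.4, 0, 0, 0, 0, 0, 0.18, -0.2, 0, 0, 0, 0, 0, 0, 0.1, 0, 0, 0, 0, 0, 0, 0.2, 0, 0, 0, 0, 0, 0, 0.3, 0, 0, 0, 0, 0, 0, 0.3]'

```text
time_s: 36.0
ee_pos: [573.2, 66.2, 78.8]
eef_rot: [0.988, 0.157, 0.001, 0.0]
force: [-0.6, 0.3, 0.4]
opening: 0.349
```

```bash
python3 -c "
from h import *
need([572.5,65.5,77],18)"
```

```text
t 36.0 pos [573.2  66.2  78.8] yaw 18.03 tilt [ 0.0017 -0.    ] shift units [-0.018  0.01   0.037] rz 0.006 F [-0.6  0.3  0.4] M [ 0.021  0.003 -0.018] eff6 -0.0 op 0.349
```

servo_tool --increments '[0, 0, 0, 0, 0, 0, 0.6, 0, 0, 0, 0, 0, 0, 0.8, 0, 0, 0, 0, 0, 0, 1, 0, 0, 0, 0, 0, 0, 1, 0, 0, -0.5, -0.151, 0.004, 0, 1, 0, 0, -0.5, -0.151, 0.004, 0, 1, 0, 0, -0.5, -0.151, 0.004, 0, 1, 0, 0, -0.5, -0.151, 0.004, 0, 1]'

```text
time_s: 36.8
ee_pos: [545.6, 54.2, 79.0]
eef_rot: [0.966, 0.26, 0.001, -0.0]
force: [-0.9, 1.4, 5.2]
opening: 0.305
```

```bash
cat >>h.py <<'E'
def sw(c=(617.3,-71.5)):
    d=status.read_state()['ee_pos'][:2]-c;print('r',np.hypot(*d).round(2),'phi',np.degrees(np.arctan2(d[1],d[0])).round(2))
E
python3 -c "
from h import *
camera('side')
need([572.5,65.5,77],18);sw()"
```

```text
t 36.85 pos [544.8  53.8  79. ] yaw 30.3 tilt [0.0014 0.0002] shift units [0.596 0.077 0.04 ] rz 2.051 F [-2.1  1.4  7.6] M [0.322 0.29  0.014] eff6 0.121 op 0.306
r 144.75 phi 120.05
```

servo_tool --increments '[0, 0, -0.5, -0.151, 0.004, 0, 1, 0, 0, -0.9, -0.272, 0.013, 0, 1, 0, 0, -0.9, -0.272, 0.013, 0, 1, 0, 0, -0.9, -0.272, 0.013, 0, 1, 0, 0, -0.9, -0.272, 0.013, 0, 1, 0, 0, -0.9, -0.272, 0.013, 0, 1, 0, 0, -0.9, -0.272, 0.013, 0, 1, 0, 0, -0.5, -0.151, 0.004, 0, 1]'

```text
time_s: 37.65
ee_pos: [482.7, -18.1, 79.0]
eef_rot: [0.826, 0.564, 0.0, -0.0]
force: [-4.6, 3.1, 8.1]
opening: 0.301
```

```bash
python3 -c "
from h import *
camera('side')
need([572.5,65.5,77],18);sw()"
```

```text
t 37.7 pos [482.5 -18.7  78.9] yaw 68.71 tilt [-0.0002  0.0003] shift units [2.224 1.066 0.039] rz 8.452 F [-5.3  2.6 10.4] M [0.515 0.932 0.21 ] eff6 0.224 op 0.308
r 144.8 phi 158.63
```

servo_tool --increments '[0, 0, -0.5, -0.151, 0.004, 0, 1, 0, 0, -0.5, -0.151, 0.004, 0, 1, 0, 0, -0.5, -0.151, 0.004, 0, 1, 0, 0, -0.4, -0.121, 0.003, 0, 1, 0, 0, -0.2, -0.061, 0, 0, 1, 0, 0, -0.1, -0.03, 0, 0, 1, 0, 0, 0, 0, 0, 0, 1, 0, 0, 0, 0, 0, 0, 1]'

```text
time_s: 38.5
ee_pos: [474.1, -50.1, 78.9]
eef_rot: [0.757, 0.654, -0.0, -0.0]
force: [-5.2, 2.1, 10.4]
opening: 0.302
```

```bash
python3 -c "
from h import *
need([572.5,65.5,77],18);sw()"
```

```text
t 38.5 pos [474.1 -50.1  78.9] yaw 81.64 tilt [-0.0007  0.0001] shift units [2.573 1.61  0.037] rz 10.607 F [-5.2  2.1 10.4] M [0.319 0.951 0.183] eff6 0.158 op 0.302
r 144.75 phi 171.48
```

servo_tool --increments '[0, 0, -0.08, -0.025, 0, 0, 1, 0, 0, -0.08, -0.025, 0, 0, 1, 0, 0, -0.08, -0.025, 0, 0, 1, 0, 0, -0.08, -0.025, 0, 0, 1, 0, 0, -0.08, -0.025, 0, 0, 1, 0, 0, -0.08, -0.025, 0, 0, 1, 0, 0, 0, 0, 0, 0, 1, 0, 0, 0, 0, 0, 0, 1]'

```text
time_s: 39.3
ee_pos: [473.4, -55.5, 78.9]
eef_rot: [0.74, 0.672, 0.001, -0.001]
force: [-4.0, 10.2, 10.8]
opening: 0.306
```

```bash
python3 -c "
from h import *
need([572.5,65.5,77],18);sw()"
```

```text
t 39.3 pos [473.4 -55.5  78.9] yaw 84.46 tilt [-0.0002  0.0039] shift units [2.599 1.739 0.047] rz 11.076 F [-4.  10.2 10.8] M [ 1.608  0.706 -0.252] eff6 -0.284 op 0.306
r 144.79 phi 173.64
```

The stop is confirmed: φ is 173.6°, or 1.15 rad from folded, and Fy rose from 2 to 10 N. Release, lift and move clear.

servo_tool --increments '[0, 0, 0, 0, 0, 0, 0.3, 0, 0, 0, 0, 0, 0, 0, 0, 0, 0, 0, 0, 0, -0.4, 0, 0, 0, 0, 0, 0, -0.4, 0, 0, 0, 0, 0, 0, -0.4, 0, 0, 0, 0, 0, -0.3, -0.4, 0, 0, 0, 0, 0, -0.5, -0.4, 0, 0, 0, 0, 0, -0.6, -0.4]'

```text
time_s: 40.1
ee_pos: [472.3, -57.5, 147.4]
eef_rot: [0.74, 0.672, -0.001, -0.001]
force: [0.6, 0.3, 0.6]
opening: 0.698
```

servo_tool --increments '[0, 0, 0, 0, 0, -0.6, -0.4, 0, 0, 0, 0, 0, -0.5, -0.4, 0, 0, 0, 0.4, 0, -0.3, -0.4, 0, 0, 0, 0.8, 0, 0, -0.4, 0, 0, 0, 0.8, 0, 0, -0.4, 0, 0, 0, 0.8, 0, 0, -0.4, 0, 0, 0, 0.8, 0, 0, -0.4, 0, 0, 0, 0.4, 0, 0, -0.4]'

```text
time_s: 40.9
ee_pos: [492.4, 144.1, 217.8]
eef_rot: [0.74, 0.673, 0.0, -0.0]
force: [0.0, -0.2, 0.9]
opening: 0.697
```

```bash
python3 -c "
from h import *
need([572.5,65.5,77],18)
a=camera('side');b=camera('top')
cv2.imwrite('pics/s7.png',a)
A=cv2.resize(a[180:340,180:380],None,fx=2,fy=2,interpolation=2);A=cv2.resize(a[200:320,220:340],None,fx=4,fy=4,interpolation=2)
B=cv2.resize(b[195:295,240:340],None,fx=4.8,fy=4.8,interpolation=2)[:, :320]
B=cv2.resize(b[160:320,180:440],None,fx=1.2,fy=1.2)
B=np.vstack([B,np.zeros((480-B.shape[0],B.shape[1],3),np.uint8)])
cv2.imwrite('pics/c7.png',np.hstack([A,B]))"
```

```text
t 40.9 pos [492.4 144.1 217.8] yaw 84.61 tilt [0.0001 0.0007] shift units [-1.417  1.743  2.814] rz 11.102 F [ 0.  -0.2  0.9] M [-0.057  0.067 -0.015] eff6 -0.145 op 0.697
```

View pics/c7.png

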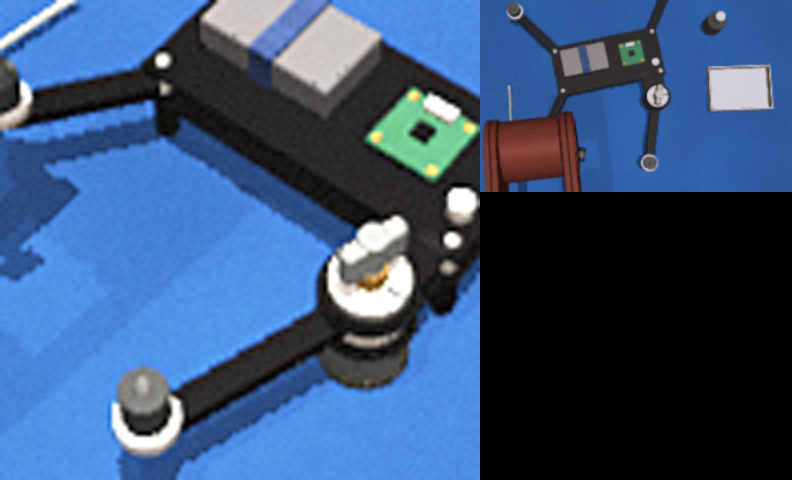

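```bash
python3 -c "
from h import *
S=lambda x,y:(220+x/4-.4,200+y/4-.4)
for m in(atz('side',S(148,413),70),atz('top',(180+169/1.2,160+162/1.2),85)):
    d=m[:2]-[617.3,-71.5];print(m,np.hypot(*d),np.degrees(np.arctan2(d[1],d[0])))
a,b=atz('side',S(345,258),122),atz('side',S(402,224),122);d=b-a;print('wing',np.linalg.norm(d),np.degrees(np.arctan2(d[1],d[0]))%180, 'expect',(101.8+73)%180)
"
```

```text
[476.65847781 -54.79047172  70.        ] 141.63066793424034 173.22448665789165
[472.52928234 -52.55095201  85.        ] 146.00557219494038 172.54294440048065
wing 38.34577762442832 175.08544817678145 expect 174.8
```

The camera agrees: the wing is at 175° (174.8° expected) and the motor at about 173°, which is its stop. Nothing else has moved. Handing in.

```bash
python3 -c "
from workcell import ticket,status
print(ticket.hand_in(),status.read_state()['time_s'])"
```

```text
the job is handed in; nothing more can be done
the job is handed in; nothing more can be done
```

The job is done and handed in at about 41 s of the 72 s allowed; no verdict is reported.

- **Freeing the knob:** I rocked it through four strokes, coming up hard at about +0.20, −0.28, +0.34 and −0.17 rad. The fifth, counterclockwise, ran free at about 0.05 N m. The highest torque I read was 0.27 N m, about 4.9° of bush twist against the 6° limit. I could only read it between moves, not continuously.
- **Unscrewing:** I turned it counterclockwise to its end, where torque climbed stiffly to 0.22 N m at about 1.29 rad from the starting wing angle. I eased off the twist before letting go.
- **Swinging the arm out:** I gripped the motor and swung the arm 65.8° (about 1.15 rad) counterclockwise to its stop, where the side force rose from 2 to 10 N. Then I opened the gripper and moved clear.

**Last checks:** forces read about zero with the gripper empty. The camera put the wing at 175° (174.8° expected). It put the motor at 172.5–173.2°, against 173.6° measured at the stop; that is about a degree short, within what I can read from the pictures. By eye in the last top view, the bottle and tray look unmoved. The robot's arm hid most of the screwdriver in that view, so I could not fully check it, though the gripper never went near it. No check failed.

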